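# Draw the pallet back to the stops and latch it

### The job

The flat blue pallet with the dark rubber top has been left partly inside the tunnel of the test station: press lightly on its rubber top, never harder than about 25 N, and drag it back along its channel until it sits fully home against the two red stops. Then swing the yellow latch with the red knob all the way round so that it locks behind the pallet, and let go. Leave everything else on the bench where it is.

Things in the scene. Friction and masses are not known exactly. Their poses are not given: they have to be found in the camera images.
- station: fixed test station. Origin on the bench surface; x runs along the channel into the tunnel (the pallet is dragged along -x), z up. Dark base plate 12 mm thick, local x -150..190, y -140..140 mm. Channel bed 30 mm above the bench; steel rails at y 46..58 mm either side rise 8 mm above the bed. Cream housing 200 mm wide, 122 mm high from x = 110 mm on
- stops (a point): point midway between the two red stop blocks, on the faces that the pallet must rest against (station local x = -160 mm), at the height of the pallet's top, 44 mm above the bench. The blocks are 10 mm long, their tops 48 mm above the bench, their outer ends 43 mm either side of the middle
- tunnel_mouth (a point): middle of the upper front edge of the cream tunnel (station local x = -10 mm, 62 mm above the bench). The tunnel is 116 mm wide, its roof 6 mm thick; it covers the pallet's far part, 12 mm above it, and reaches back to the housing
- pallet: loose pallet: blue frame 160 mm along x, 90 mm along y (wider than a gripper opens), 14 mm thick, about 0.3 to 0.6 kg with its insert; origin at the centre of its underside, axes as the station's; frame top 44 mm above the bench. A dark rubber-faced insert, 150 x 84 mm, centred, covers its top and is what the fingers press. Home: origin at station local x = -80 mm. 2 mm play across the channel
- pallet_near_edge (a point): middle of the frame's upper near edge, 44 mm above the bench. The rubber top starts 5 mm inward of it and stands 1 to 5 mm above the frame: how much differs each time and is not measured, so feel for it. It is firm: 1 mm more adds many newtons, over 25 N of finger force damages it. A spring shoe (9 N) in the right rail brakes the pallet: it follows only when pressed with some 8 N or more
- latch (a joint): yellow swing latch on the left rail. 0 = open: tongue along station +x outside the channel, handle along -x. 1.571 = fully closed: tongue across the channel just behind the pallet, handle along +y. Positive is clockwise from above. About 0.06 N m friction, stays where left. If the pallet is more than about 3 mm short of home the tongue strikes its side and cannot close
- latch_pivot (a point): upright axis of the latch, at station local x = 10, y = 72 mm, 43.5 mm above the bench
- latch_knob (a point): top centre of the latch's upright red knob, 14 mm in diameter, 38 mm tall, top 85.5 mm and foot 47.5 mm above the bench, 48 mm from the pivot; it swings a quarter circle about the pivot, from local -x of it (open) to local +y of it (closed), and can be pinched from above or pushed
- gauge_tray: bystander: small grey open tray 75 x 32 x 16 mm on the station's right-hand base plate; origin under its centre; leave alone
- pin_gauge: bystander: upright brass pin 18 mm in diameter, 30 mm tall, on the station's right-hand base plate; origin under its centre; leave alone
- blue_bin: bystander: blue open bin 200 x 150 x 80 mm, right of the station; origin under its centre; leave alone
- oil_jar: bystander: jar 56 mm in diameter, 75 mm tall, far right; origin under its centre; leave alone
- screwdriver: bystander: yellow screwdriver lying at the left; leave alone
- connector: bystander: white connector block 50 x 30 x 20 mm at the left; origin under its centre; leave alone
- reel: bystander: black reel 90 mm in diameter, 40 mm tall, far left; origin under its centre; leave alone
Things that resemble listed ones, but are neither listed nor needed, are in the scene too. Several things have the shape of the pallet; the one meant has the colours described above.

How it is judged:
On the way, in this order (a step that is already met when the one before it is completed fails the run):
1. the pallet has been drawn back against the stops with the latch still open (x of pallet in the frame of station below -0.077 m and value of joint latch below 0.5 rad), for 0.2 s.
2. the latch is swung fully closed behind it (value of joint latch above 1.45 rad), for 0.2 s.
At the end, for the whole second after the job is handed in: the pallet lies flat in its channel within 3 mm of the red stops and at rest, and the latch is closed (at least 1.45 of 1.57 rad) (x of pallet in the frame of station below -0.077 m and z of pallet in the frame of station below 0.032 m and value of joint latch above 1.45 rad and linear speed of pallet below 0.01 m/s); the robot touches nothing.
It fails at once if the fingers press on the pallet with more than 25 N (contact force between the fingers and pallet above 25 N).
It fails at once if a bystander on the bench or the station is moved more than 15 mm (distance of any of gauge_tray, pin_gauge, blue_bin, oil_jar, screwdriver, connector, reel from where it was at the start of the episode above 0.015 m).
It also fails if it takes over 67 s, if anything falls off the work surface, if the arm or the gripper's body presses on something with over 40 N, if the wrist force passes 120 N, or if a joint passes its speed limit or range.

### The arm

A 6-joint arm with a two-finger parallel gripper is mounted at the origin on the work surface. World frame = base frame: x ahead of the robot, y to its left, z up, the work surface at z = 0. Lengths are in m, angles in rad, forces in N, time in s.
With the tool pointing down it reaches from about 0.225 to 0.875 m from the base axis. Payload 3.4 kg.
Tool frame: the origin (TCP) lies at the very end of the fingers, on their centre line; the grasp point (between the pads) lies 19 mm behind it (manip.hold_point_z is the distance from the TCP to the grasp point, in m); z points along the fingers, y is the line along which they close (so a half turn about z gives the same grasp; the last joint's range is limited). The gripper opens to 85 mm and grips with 20 to 120 N. Pads are 22 mm wide; open, the fingers measure 114 mm over their backs; the gripper's body (76 mm by 85 mm) begins 54 mm behind the grasp point. The pads swing forward as they close: fully open they stand 13 mm farther back than shut.
Start: joints at [1.022, 0.276, 1.505, -0, 1.361, -0.121], TCP at [0.239, 0.523, 0.231] pointing down, gripper open.
Joint ranges: [-2.89, 2.89], [-0.75, 2.08], [0.22, 2.7], [-1.18, 4.32], [0.11, 2.71], [-2.7, 2.7]. Speed limits (rad/s): [2.57, 2.57, 3.14, 3.14, 3.14, 3.14].

### API

Orientations are given as a unit quaternion [w, x, y, z].
In Python, from rig import readout, viewer, order, manip gives the robot as it stands. The module is installed in compiled form; this text tells all that it offers.
- The arm moves only by the tool send_rows, never from a script. Its arguments are lists of equal length, an entry for each row: "xyz": the shift along the world's x, y, z in m, a list of three; "delta_rot": the turn, a rotation vector about the world's x, y, z in degrees, a list of three. In form: {"xyz": [[tx, ty, tz], ...], "delta_rot": [[wx, wy, wz], ...]}. A call has 1 to 12 rows; each row shifts and turns the commanded pose from where the row before left it; what a row does not reach is not made up. A row lasts 1/10 s, in which the tool goes at most 50 mm and 8.59 degrees, less where a joint would pass 70% of its speed; a pose out of reach is approached as far as the arm can. A call with a gripper value outside its range is refused whole. "gripper" is the finger opening in m, from 0 to 0.0854, set as the call begins (left out, the last holds). The fingers move at their own pace and stop on an object; "force" is the grip in N (left out, the last holds). Time passes only in rows, so rows that do not move let the fingers close. It gives the time, the measured TCP pose, the force, the opening and the grip force at its end, in the units of the state.
- readout.get_state(): the state, without advancing time (a new reading comes with each control period).
- viewer.get_image(name): name is "side" or "top"; returns a dict with "color" (384x512x3 uint8, red, green, blue), "depth" (384x512 float32, m along the optical axis (not along the pixel's ray), 0 where there is no reading), "K" (3x3 intrinsics, pixels), "camera_from_world" (4x4, takes a point from world to camera coordinates). Camera axes: x right, y up, looking along -z (the intrinsics and any distortion apply to the point x, -y, -z); pixel columns grow to the right and rows downward; lengths in m; the calibration is good to about 2 mm. A picture is of the moment at which its call begins.
- order.sign_off(): hands the job in; it is judged then, once.
The state is a dict: "clock": time; "qpos": joint angles; "qd": joint speeds; "effort": joint torques, N m; "position": TCP position; "ee_rot": TCP orientation; "contact_force": force on the tool from outside, world axes, zero at the start; "moment": the same for the moment, N m; "width": finger opening in m; "gripper_force": force on a finger pad.
Only numpy, scipy, OpenCV 4.12 (cv2) and the standard library are available. Lean on these libraries where they do the work, as an engineer would, in place of code of your own. Each camera call takes 0.05 s, during which the arm holds its last target. There are 200 camera calls.

## Working session

There is one attempt and no reset: what is moved stays moved. The work goes in short steps, Python scripts to look and compute and a tool call to move; the robot and the scene stay as the last step left them, time stands still between calls to the robot, and variables do not carry over. Pictures are saved under pics/ and viewed, at most 10 in all, crops included, and the job is handed in when it is done.

Besides the shell and the picture viewer there is one more tool, called after "Emit:" as name(argument=value, ...) on one line, values as JSON. send_rows: Moves the arm, as the interface text tells. Its arguments: {"type":"object","properties":{"xyz":{"type":"array"},"delta_rot":{"type":"array"},"gripper":{"type":"number"},"force":{"type":"number"}},"required":["xyz","delta_rot"]}

```bash
mkdir -p pics; python3 - <<'E'
from rig import readout, viewer, order, manip
import numpy as np,cv2,pickle
s=readout.get_state();print({k:np.round(v,3) for k,v in s.items()}, manip.hold_point_z)
for n in("top","side"):
    d=viewer.get_image(n);pickle.dump(d,open(n+".pkl","wb"))
    cv2.imwrite(f"pics/{n}0.png",cv2.resize(d["color"][:,:,::-1],(800,600)))
    print(np.round(d["K"],2).tolist(),np.round(d["camera_from_world"],4).tolist(),d.keys())
E
```

```text
{'clock': np.float64(0.0), 'qpos': array([ 1.022,  0.277,  1.506,  0.   ,  1.361, -0.121]), 'qd': array([ 0.   ,  0.002, -0.   ,  0.001, -0.001, -0.002]), 'effort': array([-1.0000e-03, -4.1677e+01, -2.4581e+01,  0.0000e+00,  1.1000e-02,
        0.0000e+00]), 'position': array([0.238, 0.523, 0.23 ]), 'ee_rot': array([-0.   ,  0.212,  0.977, -0.001]), 'contact_force': array([0.607, 0.286, 0.065]), 'moment': array([ 0.005, -0.055, -0.027]), 'gripper_force': np.float64(0.0), 'width': np.float64(0.085)} 0.0187
[[423.67, 0.0, 249.72], [0.0, 423.67, 188.27], [0.0, 0.0, 1.0]] [[-0.0049, -0.9999, 0.0135, -0.06], [0.9939, -0.0033, 0.1098, -0.5282], [-0.1098, 0.014, 0.9939, -1.3273], [0.0, 0.0, 0.0, 1.0]] dict_keys(['color', 'depth', 'K', 'camera_from_world'])
[[359.72, 0.0, 259.06], [0.0, 359.72, 192.55], [0.0, 0.0, 1.0]] [[-0.9971, -0.0762, -0.0055, 0.4996], [0.0427, -0.6153, 0.7871, -0.1327], [-0.0634, 0.7846, 0.6168, -1.2996], [0.0, 0.0, 0.0, 1.0]] dict_keys(['color', 'depth', 'K', 'camera_from_world'])
```

View pics/top0.png

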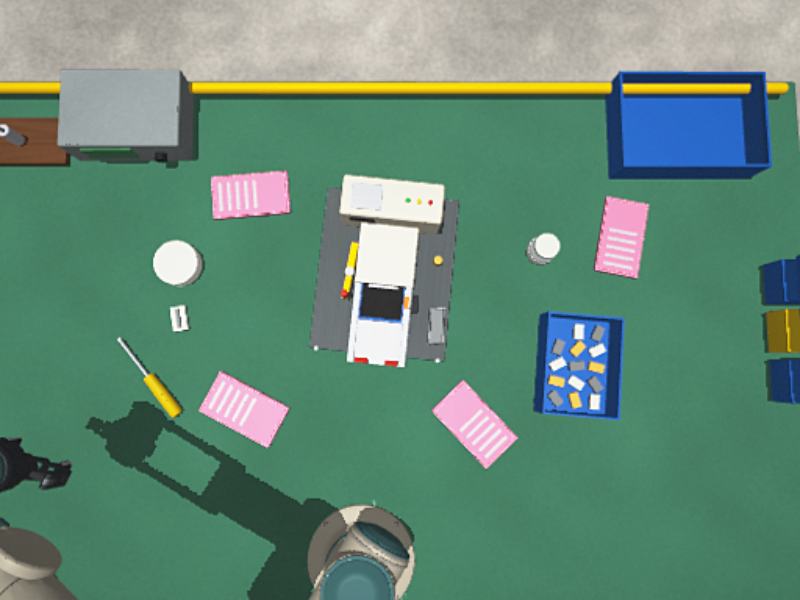

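View pics/side0.png

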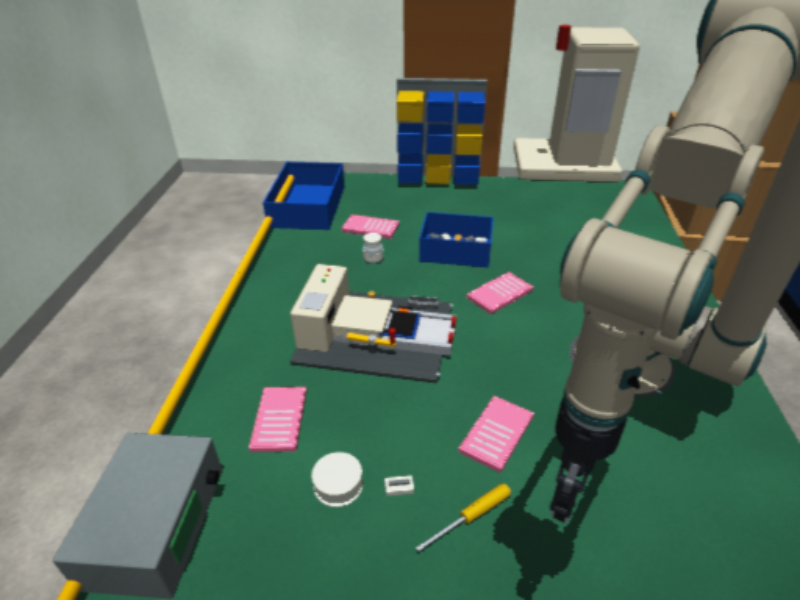

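The top view (800×600) shows the station near (385,270). The red stops are at about (360,361) and (391,363), the dark rubber at (381,302), the knob at (346,294) and the tunnel mouth at row 283. The side view agrees. Next I'll measure these points.

```bash
cat > h.py <<'E'
import numpy as np,cv2,pickle
def ray(d,u,v,z):
    K=d["K"];T=d["camera_from_world"];R=T[:3,:3];t=T[:3,3]
    c=np.array([(u-K[0,2])/K[0,0],-(v-K[1,2])/K[1,1],-1.])
    o=-R.T@t;r=R.T@c
    return o+r*(z-o[2])/r[2]
def blobs(d,m,mn=6):
    n,l,s,c=cv2.connectedComponentsWithStats(m.astype(np.uint8))
    return [(s[i],c[i]) for i in range(1,n) if s[i][4]>=mn]
E
python3 - <<'E'
from h import *
for n in("top","side"):
    d=pickle.load(open(n+".pkl","rb"));h=cv2.cvtColor(d["color"],cv2.COLOR_RGB2HSV);H,S,V=[h[...,i].astype(int) for i in range(3)]
    box=np.zeros(H.shape,bool)
    if n=="top": box[110:245,195:300]=1
    else: box[165:245,185:300]=1
    for nm,m,z in(("red",((H<8)|(H>172))&(S>150)&(V>90),.048),("yel",(H>18)&(H<34)&(S>150)&(V>120),.0475),("blue",(H>100)&(H<125)&(S>100)&(V>80),.044),("dark",(V<60),.047),("orange",(H>=9)&(H<18)&(S>140),.038)):
        for s,c in blobs(d,m&box): print(n,nm,s.tolist(),c.round(1),ray(d,*c,z).round(4))
d=pickle.load(open("top.pkl","rb"));s=pickle.load(open("side.pkl","rb"))
a=cv2.resize(d["color"][165:240,205:285,::-1],(800,750),interpolation=cv2.INTER_NEAREST)
a=cv2.resize(a,(640,600),interpolation=cv2.INTER_NEAREST);cv2.imwrite("pics/topc.png",a)
b=cv2.resize(s["color"][180:240,205:297,::-1],(798,520),interpolation=cv2.INTER_NEAREST);cv2.imwrite("pics/sidec.png",b)
E
```

```text
top red [218, 185, 5, 5, 18] [219.8 187.3] [0.5294 0.0324 0.048 ]
top red [227, 229, 8, 3, 24] [230.5 230. ] [ 0.395  -0.0013  0.048 ]
top red [247, 231, 7, 4, 22] [250.1 232.1] [ 0.3882 -0.0626  0.048 ]
top yel [267, 127, 3, 3, 6] [267.8 128.3] [ 0.7195 -0.1211  0.0475]
top yel [222, 155, 7, 17, 76] [225.4 162.7] [0.608  0.0151 0.0475]
top yel [278, 164, 5, 5, 15] [280.  165.8] [ 0.5976 -0.1586  0.0475]
top yel [220, 176, 6, 11, 41] [222.1 180.9] [0.5497 0.0254 0.0475]
top yel [259, 190, 2, 6, 8] [259.8 193. ] [ 0.5109 -0.0935  0.0475]
top blue [231, 181, 2, 4, 7] [231.6 182.6] [ 0.5447 -0.0045  0.044 ]
top blue [258, 184, 2, 6, 7] [258.1 186.1] [ 0.5331 -0.0887  0.044 ]
top blue [230, 190, 2, 4, 8] [230.5 191.5] [ 0.5163 -0.0011  0.044 ]
top blue [229, 194, 29, 13, 79] [243.6 202.5] [ 0.4812 -0.0423  0.044 ]
top dark [224, 139, 16, 3, 28] [231.5 140.1] [ 0.6813 -0.0043  0.047 ]
top dark [281, 141, 3, 8, 11] [282.2 145. ] [ 0.665  -0.1665  0.047 ]
top dark [231, 181, 27, 23, 473] [244.  193.2] [ 0.5103 -0.0439  0.047 ]
top dark [223, 185, 3, 6, 11] [224.  187.8] [0.5277 0.0193 0.047
[... 630 characters left out ...]
lue [253, 201, 16, 16, 50] [262.9 210.6] [ 0.4882 -0.0178  0.044 ]
side blue [243, 213, 6, 2, 12] [245.5 213.5] [0.55   0.0023 0.044 ]
side dark [210, 195, 4, 12, 29] [211.4 200.5] [ 0.686  -0.0592  0.047 ]
side dark [255, 195, 21, 3, 30] [265.2 196.2] [ 0.4849 -0.099   0.047 ]
side dark [249, 199, 18, 16, 200] [257.6 206.3] [ 0.5091 -0.0375  0.047 ]
side dark [245, 211, 4, 2, 6] [246.5 211.7] [ 0.547  -0.0045  0.047 ]
side dark [223, 220, 30, 7, 92] [237.7 222.9] [0.5716 0.0574 0.047 ]
side dark [283, 227, 5, 3, 9] [285. 228.] [0.4057 0.0713 0.047 ]
side dark [186, 231, 95, 14, 178] [232.6 237.8] [0.5796 0.1309 0.047 ]
side orange [255, 197, 7, 3, 19] [257.7 198. ] [ 0.5136 -0.0973  0.038 ]
```

View pics/topc.png

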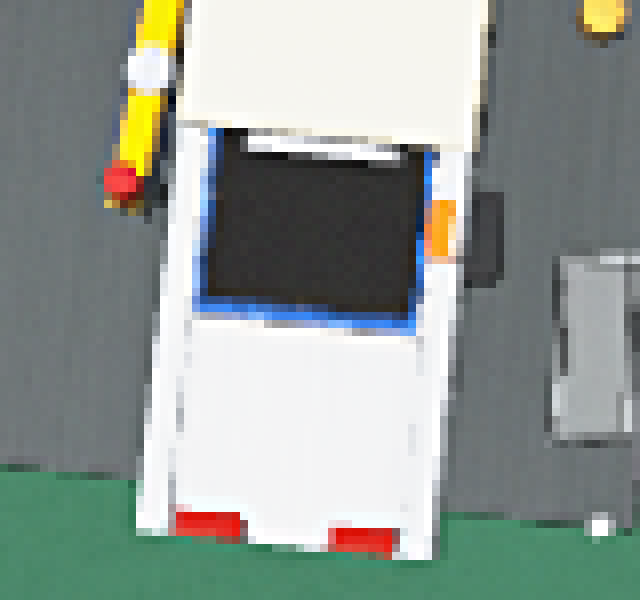

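View pics/sidec.png

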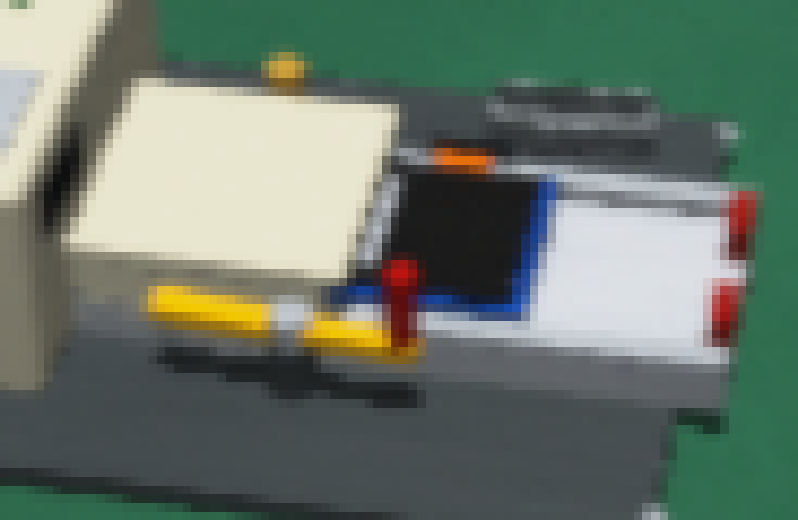

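The crops show these points, in top-crop pixels:
- Pallet near edge running from (195,310) to (415,332), with a white stripe just outside the tunnel.
- Rails from (178,120) to (137,530) on the left and (470,150) to (435,555) on the right.
- Pivot at (151,68), knob at (122,183), stops at (208,523) and (363,541).
- Gauge tray to the right of the right rail.

```bash
python3 - <<'E'
from h import *
d=pickle.load(open("top.pkl","rb"));s=pickle.load(open("side.pkl","rb"))
P=lambda x,y,z:ray(d,205+x/8-.5,165+y/8-.5,z)[:2]
Q=lambda x,y,z:ray(s,205+x/8.674-.5,180+y/8.667-.5,z)[:2]
pts={"railL0":((178,120),.038),"railL1":((137,530),.038),"railR0":((470,150),.038),"railR1":((435,555),.038),
"pivot":((151,68),.0485),"knob":((122,183),.0855),"stopL":((208,523),.048),"stopR":((363,541),.048),"nearL":((195,311),.044),"nearR":((415,333),.044),"tunL":((180,122),.062),"tunR":((478,152),.062),
"rubL":((200,298),.047),"rubR":((408,318),.047),"padstripeL":((246,145),.047),"padstripeR":((400,158),.047),"shoe":((440,230),.04),"trayL":((556,255),.028),"trayL2":((556,435),.028)}
W={k:P(*p,z) for k,(p,z) in pts.items()}
for a,b in(("railL1","railL0"),("railR1","railR0"),("stopR","stopL"),("nearR","nearL"),("tunR","tunL"),("knob","pivot")):
    v=W[b]-W[a];print(a,b,np.linalg.norm(v).round(4),np.degrees(np.arctan2(v[1],v[0])).round(2))
print("side knob",Q(400,272,.0855),"pivot",Q(290,312,.0485),"near",Q(550,182,.044),Q(522,318,.044),"tun",Q(398,105,.062),Q(347,275,.062))
for y in(-5.5,-5,-6):
    yw=np.radians(y);R=np.array([[np.cos(yw),-np.sin(yw)],[np.sin(yw),np.cos(yw)]])
    mid=(W["stopL"]+W["stopR"])/2;O=mid-R@[-.165,0]
    tm=(W["tunL"]+W["tunR"])/2-R@[-.01,0];pv=W["pivot"]-R@[.01,.072];kb=W["knob"]-R@[-.038,.072]
    print(y,"O by stops,tun,pivot,knob",O.round(4),tm.round(4),pv.round(4),kb.round(4))
    o=(O+tm+pv+kb)/4
    if y==-5.5:
        print("O",o)
        for k,w in W.items(): print(k,w.round(4),"local",(R.T@(w-o)).round(4))
E
```

```text
railL1 railL0 0.1632 -5.6
railR1 railR0 0.1611 -5.38
stopR stopL 0.0609 83.14
nearR nearL 0.0872 84.06
tunR tunL 0.1172 84.03
knob pivot 0.0508 -10.46
side knob [0.52751896 0.03413236] pivot [0.57529023 0.02007989] near [ 0.47313972 -0.07759835] [0.47965247 0.01204049] tun [ 0.54206294 -0.10457006] [0.55219709 0.01065466]
-5.5 O by stops,tun,pivot,knob [ 0.556  -0.0473] [ 0.5553 -0.05  ] [ 0.558  -0.0494] [ 0.5558 -0.0448]
O [ 0.55626587 -0.0478784 ]
railL0 [0.5554 0.011 ] local [-0.0065  0.0585]
railL1 [0.3929 0.0269] local [-0.1698  0.0588]
railR0 [ 0.543  -0.1053] local [-0.0077 -0.0584]
railR1 [ 0.3826 -0.0902] local [-0.1688 -0.0587]
pivot [0.5748 0.0213] local [0.0118 0.0706]
knob [0.5249 0.0305] local [-0.0388  0.075 ]
stopL [ 0.3954 -0.0013] local [-0.1646  0.031 ]
stopR [ 0.3881 -0.0617] local [-0.166  -0.0299]
nearL [0.4787 0.004 ] local [-0.0822  0.0442]
nearR [ 0.4696 -0.0827] local [-0.0829 -0.043 ]
tunL [0.5515 0.0093] local [-0.0103  0.0564]
tunR [ 0.5393 -0.1073] local [-0.0112 -0.0608]
rubL [0.4836 0.0019] local [-0.0771  0.0426]
rubR [ 0.4754 -0.0799] local [-0.0775 -0.0396]
padstripeL [ 0.5442 -0.0162] local [-0.0151  0.0303]
padstripeR [ 0.5388 -0.0771] local [-0.0146 -0.0308]
shoe [ 0.5108 -0.093 ] local [-0.0409 -0.0493]
trayL [ 0.5018 -0.1398] local [-0.0454 -0.0968]
trayL2 [ 0.4299 -0.139 ] local [-0.1171 -0.1028]
-5 O by stops,tun,pivot,knob [ 0.5562 -0.0459] [ 0.5553 -0.0499] [ 0.5586 -0.0496] [ 0.5564 -0.0445]
-6 O by stops,tun,pivot,knob [ 0.5559 -0.0488] [ 0.5553 -0.0501] [ 0.5573 -0.0493] [ 0.5551 -0.0451]
```

Emit:
send_rows(xyz=[[0.022,-0.047,0],[0.022,-0.047,0],[0.022,-0.047,0],[0.022,-0.047,0],[0.022,-0.047,0],[0.022,-0.047,0],[0.022,-0.047,0],[0.022,-0.047,0],[0.022,-0.047,0],[0.022,-0.047,0],[0.022,-0.047,0],[0.022,-0.047,0]], delta_rot=[[0,0,-2],[0,0,-2],[0,0,-2],[0,0,-2],[0,0,-2],[0,0,-2],[0,0,-2],[0,0,-2],[0,0,-2],[0,0,-2],[0,0,-3],[0,0,-3]], gripper=0, force=20)

```text
clock: 1.3
position: [0.4932, -0.0222, 0.2311]
ee_rot: [-0.0, 0.428, 0.904, 0.0]
contact_force: [0.3, 0.7, -0.1]
width: -0.0001
gripper_force: 0.0
```

Emit:
send_rows(xyz=[[0.013,-0.021,-0.02],[0,0,-0.04],[0,0,-0.04],[0,0,-0.03],[0,0,-0.02],[0,0,-0.01],[0,0,-0.009],[0,0,0],[0,0,0],[0,0,0]], delta_rot=[[0,0,0],[0,0,0],[0,0,0],[0,0,0],[0,0,0],[0,0,0],[0,0,0],[0,0,0],[0,0,0],[0,0,0]])

```text
clock: 2.3
position: [0.5068, -0.0413, 0.0634]
ee_rot: [0.001, 0.427, 0.904, 0.0]
contact_force: [-0.7, -0.0, -0.0]
width: -0.0001
gripper_force: 0.0
```

```bash
python3 - <<'E'
from rig import viewer,readout
from h import *
d=viewer.get_image("side");b=cv2.resize(d["color"][170:245,190:300,::-1],(792,540),interpolation=cv2.INTER_CUBIC);cv2.imwrite("pics/press.png",b)
s=readout.get_state();print(s["position"],s["contact_force"])
E
```

```text
[ 0.50674012 -0.04133306  0.06331543] [0.24410926 1.09742248 0.36288083]
```

View pics/press.png

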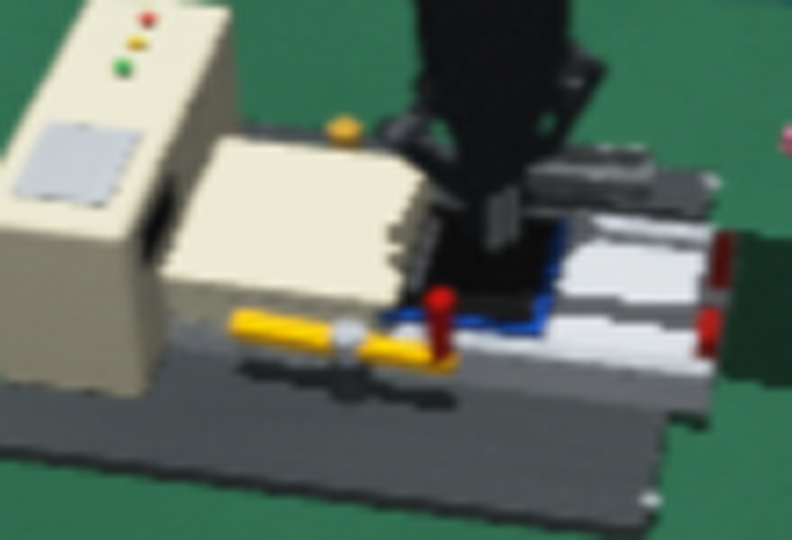

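The fingers (503,235 in the crop) are above the middle of the rubber and clear of the tunnel. Now I'll creep down.

Emit:
send_rows(xyz=[[0,0,-0.004],[0,0,-0.004],[0,0,-0.003],[0,0,-0.001],[0,0,0],[0,0,0]], delta_rot=[[0,0,0],[0,0,0],[0,0,0],[0,0,0],[0,0,0],[0,0,0]])

```text
clock: 2.95
position: [0.506, -0.0412, 0.0503]
ee_rot: [-0.0, 0.427, 0.904, 0.0]
contact_force: [-0.8, -0.9, -1.2]
width: -0.0001
gripper_force: 0.0
```

Emit:
send_rows(xyz=[[0,0,-0.0005],[0,0,0],[0,0,0]], delta_rot=[[0,0,0],[0,0,0],[0,0,0]])

```text
clock: 3.25
position: [0.506, -0.0412, 0.0499]
ee_rot: [0.0, 0.427, 0.904, 0.0]
contact_force: [-0.4, -0.0, 0.9]
width: 0.0001
gripper_force: 0.0
```

Emit:
send_rows(xyz=[[0,0,-0.0005],[0,0,0],[0,0,0]], delta_rot=[[0,0,0],[0,0,0],[0,0,0]])

```text
clock: 3.55
position: [0.5059, -0.0412, 0.0493]
ee_rot: [0.0, 0.427, 0.904, 0.0]
contact_force: [-0.4, -0.2, -0.6]
width: -0.0001
gripper_force: 0.0
```

Emit:
send_rows(xyz=[[0,0,-0.0005],[0,0,0],[0,0,0]], delta_rot=[[0,0,0],[0,0,0],[0,0,0]])

```text
clock: 3.85
position: [0.5059, -0.0412, 0.0488]
ee_rot: [0.0, 0.427, 0.904, 0.0]
contact_force: [0.2, -0.9, -0.7]
width: 0.0002
gripper_force: 0.0
```

Emit:
send_rows(xyz=[[0,0,-0.0005],[0,0,0],[0,0,0]], delta_rot=[[0,0,0],[0,0,0],[0,0,0]])

```text
clock: 4.15
position: [0.5059, -0.0412, 0.0483]
ee_rot: [-0.0, 0.427, 0.904, 0.0]
contact_force: [-0.2, -1.0, 0.0]
width: 0.0001
gripper_force: 0.0
```

Emit:
send_rows(xyz=[[0,0,-0.0005],[0,0,0],[0,0,0]], delta_rot=[[0,0,0],[0,0,0],[0,0,0]])

```text
clock: 4.45
position: [0.5059, -0.0412, 0.0478]
ee_rot: [-0.0, 0.427, 0.904, 0.0]
contact_force: [0.6, -0.1, 0.7]
width: 0.0001
gripper_force: 0.0
```

Emit:
send_rows(xyz=[[0,0,-0.0005],[0,0,0],[0,0,0]], delta_rot=[[0,0,0],[0,0,0],[0,0,0]])

```text
clock: 4.75
position: [0.506, -0.0412, 0.0473]
ee_rot: [0.0, 0.427, 0.904, 0.0]
contact_force: [-0.7, 0.4, -0.1]
width: 0.0
gripper_force: 0.0
```

Emit:
send_rows(xyz=[[0,0,-0.0005],[0,0,0],[0,0,0]], delta_rot=[[0,0,0],[0,0,0],[0,0,0]])

```text
clock: 5.05
position: [0.5059, -0.0412, 0.0468]
ee_rot: [0.0, 0.427, 0.904, 0.0]
contact_force: [0.6, -0.9, 0.2]
width: 0.0
gripper_force: 0.0
```

Emit:
send_rows(xyz=[[0,0,-0.0005],[0,0,0],[0,0,0]], delta_rot=[[0,0,0],[0,0,0],[0,0,0]])

```text
clock: 5.35
position: [0.506, -0.0412, 0.0467]
ee_rot: [0.0, 0.427, 0.904, 0.0]
contact_force: [-1.3, 0.1, 4.5]
width: 0.0001
gripper_force: 2.3
```

Emit:
send_rows(xyz=[[0,0,-0.0005],[0,0,0],[0,0,0]], delta_rot=[[0,0,0],[0,0,0],[0,0,0]])

```text
clock: 5.65
position: [0.506, -0.0412, 0.0466]
ee_rot: [0.0, 0.427, 0.904, 0.0]
contact_force: [-3.1, -0.8, 8.4]
width: 0.0001
gripper_force: 4.3
```

Emit:
send_rows(xyz=[[0,0,-0.0003],[0,0,0],[0,0,0]], delta_rot=[[0,0,0],[0,0,0],[0,0,0]])

```text
clock: 5.95
position: [0.506, -0.0412, 0.0466]
ee_rot: [0.0, 0.427, 0.904, 0.0]
contact_force: [-3.5, 1.1, 10.5]
width: -0.0001
gripper_force: 5.3
```

Emit:
send_rows(xyz=[[0,0,-0.0004],[0,0,0],[-0.001,0.0001,0],[-0.002,0.0002,0],[-0.002,0.0002,0],[0,0,0]], delta_rot=[[0,0,0],[0,0,0],[0,0,0],[0,0,0],[0,0,0],[0,0,0]])

```text
clock: 6.55
position: [0.5047, -0.0412, 0.0466]
ee_rot: [0.004, 0.427, 0.904, 0.001]
contact_force: [4.0, 1.0, 6.0]
width: -0.0002
gripper_force: 3.3
```

Emit:
send_rows(xyz=[[-0.002,0.0002,0],[-0.002,0.0002,0],[-0.002,0.0002,0],[0,0,0]], delta_rot=[[0,0,0],[0,0,0],[0,0,0],[0,0,0]])

```text
clock: 6.95
position: [0.4991, -0.0409, 0.0466]
ee_rot: [0.004, 0.427, 0.904, 0.001]
contact_force: [4.1, -1.0, 6.4]
width: -0.0003
gripper_force: 3.0
```

```bash
cat > m.py <<'E'
from rig import viewer,readout
from h import *
yw=np.radians(-5.5);R=np.array([[np.cos(yw),-np.sin(yw)],[np.sin(yw),np.cos(yw)]]);O=np.array([.5563,-.0479])
s=readout.get_state();print(s["position"].round(4),s["contact_force"].round(1),"local",(R.T@(s["position"][:2]-O)).round(4))
d=viewer.get_image("top");h=cv2.cvtColor(d["color"],cv2.COLOR_RGB2HSV).astype(int)
m=(h[...,0]>100)&(h[...,0]<125)&(h[...,1]>100)&(h[...,2]>80);m[:165]=0;m[245:]=0;m[:,:205]=0;m[:,285:]=0
v,u=np.nonzero(m);L=np.array([R.T@(ray(d,a,b,.044)[:2]-O) for a,b in zip(u,v)])
for lo in(-.045,-.03,-.015,0,.015,.03):
    k=L[(L[:,1]>lo)&(L[:,1]<lo+.015)]
    k=k[:,0]
    if len(k): k=k[k<k.min()+.012];print("y",lo,"strip x min/mean/n",k.min().round(4),k.mean().round(4),len(k))
E
python3 m.py
```

```text
[ 0.4991 -0.0409  0.0466] [ 4.1 -1.   6.4] local [-0.0576  0.0015]
y 0.015 strip x min/mean/n -0.0796 -0.0796 1
y 0.03 strip x min/mean/n -0.081 -0.0779 12
```

Emit:
send_rows(xyz=[[0,0,-0.0005],[0,0,0],[0,0,-0.0003],[0,0,0]], delta_rot=[[0,0,0],[0,0,0],[0,0,0],[0,0,0]])

```text
clock: 7.4
position: [0.499, -0.0409, 0.0465]
ee_rot: [0.004, 0.427, 0.904, 0.001]
contact_force: [4.0, 0.4, 12.6]
width: 0.0002
gripper_force: 6.0
```

Emit:
send_rows(xyz=[[-0.002,0.0002,0],[-0.002,0.0002,0],[-0.002,0.0002,0],[0,0,0]], delta_rot=[[0,0,0],[0,0,0],[0,0,0],[0,0,0]])

```text
clock: 7.8
position: [0.4949, -0.0407, 0.0466]
ee_rot: [0.006, 0.427, 0.904, 0.002]
contact_force: [6.1, 0.2, 7.2]
width: 0.0004
gripper_force: 4.0
```

```bash
python3 m.py
```

```text
[ 0.4949 -0.0407  0.0466] [6.1 0.2 7.2] local [-0.0618  0.0013]
y 0.03 strip x min/mean/n -0.081 -0.0793 7
```

Emit:
send_rows(xyz=[[0,0,-0.0004],[0,0,0],[0,0,-0.0003],[0,0,0]], delta_rot=[[0,0,0],[0,0,0],[0,0,0],[0,0,0]])

```text
clock: 8.25
position: [0.495, -0.0407, 0.0464]
ee_rot: [0.006, 0.427, 0.904, 0.002]
contact_force: [4.1, -0.5, 14.2]
width: 0.0006
gripper_force: 6.6
```

Emit:
send_rows(xyz=[[-0.002,0.0002,0],[-0.002,0.0002,0],[-0.002,0.0002,0],[0,0,0]], delta_rot=[[0,0,0],[0,0,0],[0,0,0],[0,0,0]])

```text
clock: 8.65
position: [0.4904, -0.0402, 0.0465]
ee_rot: [0.008, 0.427, 0.904, 0.002]
contact_force: [7.8, 0.3, 10.0]
width: 0.0001
gripper_force: 5.2
```

```bash
python3 m.py
```

```text
[ 0.4904 -0.0402  0.0465] [ 7.8  0.3 10. ] local [-0.0663  0.0013]
y 0.03 strip x min/mean/n -0.0867 -0.0853 4
```

Emit:
send_rows(xyz=[[0,0,-0.0004],[0,0,0],[-0.001,0.0001,0],[-0.002,0.0002,0],[-0.002,0.0002,0],[0,0,0]], delta_rot=[[0,0,0],[0,0,0],[0,0,0],[0,0,0],[0,0,0],[0,0,0]])

```text
clock: 9.3
position: [0.4862, -0.0398, 0.0465]
ee_rot: [0.008, 0.427, 0.904, 0.003]
contact_force: [8.2, 0.5, 10.7]
width: 0.0004
gripper_force: 6.0
```

```bash
cat >> m.py <<'E'
d=viewer.get_image("side");h=cv2.cvtColor(d["color"],cv2.COLOR_RGB2HSV).astype(int)
m=(h[...,0]>100)&(h[...,0]<125)&(h[...,1]>100)&(h[...,2]>50);m[:195]=0;m[245:]=0;m[:,:205]=0;m[:,297:]=0
v,u=np.nonzero(m);L=np.array([R.T@(ray(d,a,b,.044)[:2]-O) for a,b in zip(u,v)])
if len(L):
  for lo in(-.045,-.03,-.015,0,.015,.03):
    k=L[(L[:,1]>lo)&(L[:,1]<lo+.015)][:,0]
    if len(k): k=k[k<k.min()+.012];print("side y",lo,"x min/mean/n",k.min().round(4),k.mean().round(4),len(k))
E
python3 m.py
sed -e 's/d=viewer.get_image("side")/d=pickle.load(open("side.pkl","rb"))/;s/d=viewer.get_image("top")/d=pickle.load(open("top.pkl","rb"))/' m.py > m0.py; python3 m0.py
```

```text
[ 0.4862 -0.0398  0.0465] [ 8.2  0.5 10.7] local [-0.0706  0.0014]
[ 0.4862 -0.0398  0.0465] [ 6.6  0.5 12.5] local [-0.0706  0.0014]
y -0.045 strip x min/mean/n -0.0829 -0.0787 11
y -0.03 strip x min/mean/n -0.0818 -0.0797 10
y -0.015 strip x min/mean/n -0.0827 -0.0795 11
y 0 strip x min/mean/n -0.0813 -0.0793 8
y 0.015 strip x min/mean/n -0.0824 -0.0793 12
y 0.03 strip x min/mean/n -0.081 -0.0779 12
side y -0.045 x min/mean/n -0.0807 -0.0789 2
side y -0.03 x min/mean/n -0.0816 -0.0776 7
side y -0.015 x min/mean/n -0.0815 -0.0782 5
side y 0 x min/mean/n -0.0824 -0.0785 7
side y 0.015 x min/mean/n -0.0814 -0.0778 6
side y 0.03 x min/mean/n -0.0813 -0.0767 7Traceback (most recent call last):
  File "m.py", line 9, in <module>
    k=L[(L[:,1]>lo)&(L[:,1]<lo+.015)]
         ~^^^^^
IndexError: too many indices for array: array is 1-dimensional, but 2 were indexed
```

```bash
python3 - <<'E'
from rig import viewer
from h import *
a=viewer.get_image("side");b=viewer.get_image("top")
A=cv2.resize(a["color"][180:240,215:300,::-1],(680,300));B=cv2.resize(b["color"][170:240,205:285,::-1],(340,298))
B=cv2.copyMakeBorder(B,0,2,0,340,cv2.BORDER_CONSTANT);cv2.imwrite("pics/drag.png",np.vstack([cv2.resize(A,(680,300)),B]))
E
```

```text
(no output)
```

View pics/drag.png

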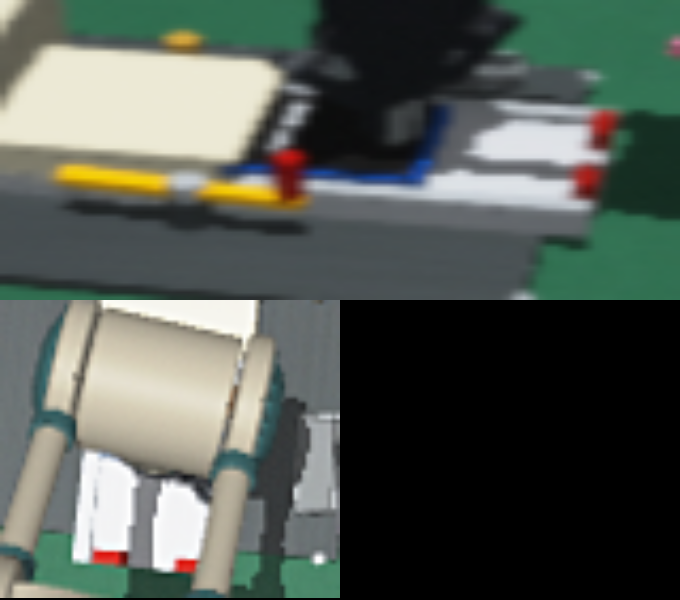

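The side view (crop) shows the pallet's near edge now from (448,108) to (422,182). That is about 9 mm closer to the stops, so it is following. From above, the arm hides the pallet, so I'll measure from the side camera.

```bash
sed -i '/get_image("top")/,/strip x min/d' m.py; sed -i 's/h\[...,2\]>50/h[...,2]>40/' m.py; python3 m.py
```

```text
[ 0.4861 -0.0397  0.0465] [ 8.4  0.3 12.4] local [-0.0706  0.0014]
side y -0.045 x min/mean/n -0.0891 -0.0872 3
side y -0.03 x min/mean/n -0.0908 -0.0879 5
side y -0.015 x min/mean/n -0.0917 -0.0877 7
side y 0 x min/mean/n -0.0914 -0.0892 4
side y 0.015 x min/mean/n -0.0903 -0.087 7
side y 0.03 x min/mean/n -0.0912 -0.0867 7
```

Emit:
send_rows(xyz=[[-0.002,0.0002,-0.0002],[-0.002,0.0002,0],[-0.002,0.0002,0],[-0.002,0.0002,0],[-0.002,0.0002,0],[0,0,0]], delta_rot=[[0,0,0],[0,0,0],[0,0,0],[0,0,0],[0,0,0],[0,0,0]])

```text
clock: 10.1
position: [0.4765, -0.0388, 0.0464]
ee_rot: [0.009, 0.427, 0.904, 0.003]
contact_force: [7.9, 2.0, 12.8]
width: -0.0
gripper_force: 6.6
```

```bash
python3 m.py
```

```text
[ 0.4765 -0.0388  0.0464] [ 7.9  2.  12.8] local [-0.0803  0.0015]
side y -0.045 x min/mean/n -0.1002 -0.0975 3
side y -0.03 x min/mean/n -0.1019 -0.0978 6
side y -0.015 x min/mean/n -0.1007 -0.0974 7
side y 0 x min/mean/n -0.1015 -0.0978 6
side y 0.015 x min/mean/n -0.1011 -0.0976 6
side y 0.03 x min/mean/n -0.1019 -0.0962 10
```

Emit:
send_rows(xyz=[[-0.002,0.0002,0],[-0.003,0.0003,0],[-0.003,0.0003,0],[-0.003,0.0003,0],[-0.003,0.0003,0],[-0.003,0.0003,0],[-0.002,0.0002,0],[0,0,0]], delta_rot=[[0,0,0],[0,0,0],[0,0,0],[0,0,0],[0,0,0],[0,0,0],[0,0,0],[0,0,0]])

```text
clock: 10.95
position: [0.4575, -0.0367, 0.0464]
ee_rot: [0.009, 0.427, 0.904, 0.003]
contact_force: [8.4, 1.2, 14.4]
width: 0.0002
gripper_force: 7.1
```

```bash
python3 m.py
```

```text
[ 0.4575 -0.0367  0.0464] [ 8.4  1.2 14.4] local [-0.0994  0.0016]
side y -0.045 x min/mean/n -0.1188 -0.1169 2
side y -0.03 x min/mean/n -0.1203 -0.1167 7
side y -0.015 x min/mean/n -0.1189 -0.1167 4
side y 0 x min/mean/n -0.1197 -0.1157 7
side y 0.015 x min/mean/n -0.1198 -0.1166 7
side y 0.03 x min/mean/n -0.1206 -0.1156 6
```

Emit:
send_rows(xyz=[[-0.002,0.0002,0.0002],[-0.003,0.0003,0],[-0.003,0.0003,0],[-0.003,0.0003,0],[-0.003,0.0003,0.0001],[-0.003,0.0003,0],[-0.003,0.0003,0],[-0.003,0.0003,0],[-0.003,0.0003,0.0001],[-0.003,0.0003,0],[-0.002,0.0002,0],[0,0,0]], delta_rot=[[0,0,0],[0,0,0],[0,0,0],[0,0,0],[0,0,0],[0,0,0],[0,0,0],[0,0,0],[0,0,0],[0,0,0],[0,0,0],[0,0,0]])

```text
clock: 12.2
position: [0.4261, -0.0336, 0.0464]
ee_rot: [0.008, 0.427, 0.904, 0.003]
contact_force: [9.1, 2.0, 12.9]
width: -0.0001
gripper_force: 6.7
```

```bash
python3 m.py
```

```text
[ 0.4261 -0.0336  0.0464] [ 9.1  2.  12.9] local [-0.131   0.0017]
side y -0.045 x min/mean/n -0.1492 -0.1473 2
side y -0.03 x min/mean/n -0.1512 -0.148 7
side y -0.015 x min/mean/n -0.1488 -0.1467 4
side y 0 x min/mean/n -0.1508 -0.1483 6
side y 0.015 x min/mean/n -0.1491 -0.1472 5
side y 0.03 x min/mean/n -0.1504 -0.1451 8
```

About 9 mm left. I'll go on slowly, watching for the force to rise at the stops.

Emit:
send_rows(xyz=[[-0.002,0.0002,0],[-0.002,0.0002,0],[-0.002,0.0002,0],[-0.001,0.0001,0],[0,0,0]], delta_rot=[[0,0,0],[0,0,0],[0,0,0],[0,0,0],[0,0,0]])

```text
clock: 12.75
position: [0.4195, -0.0331, 0.0464]
ee_rot: [0.009, 0.427, 0.904, 0.003]
contact_force: [7.9, 1.0, 13.3]
width: -0.0001
gripper_force: 6.6
```

Emit:
send_rows(xyz=[[-0.001,0.0001,0],[-0.001,0.0001,0],[0,0,0]], delta_rot=[[0,0,0],[0,0,0],[0,0,0]])

```text
clock: 13.05
position: [0.418, -0.033, 0.0465]
ee_rot: [0.009, 0.427, 0.904, 0.003]
contact_force: [9.7, 1.4, 11.9]
width: -0.0002
gripper_force: 6.0
```

```bash
python3 m.py
```

```text
[ 0.418  -0.033   0.0465] [ 9.7  1.4 11.9] local [-0.1391  0.0015]
side y -0.045 x min/mean/n -0.1529 -0.1529 1
side y -0.03 x min/mean/n -0.1548 -0.1542 3
side y -0.015 x min/mean/n -0.1567 -0.1545 5
side y 0 x min/mean/n -0.158 -0.1553 5
side y 0.015 x min/mean/n -0.155 -0.1538 2
side y 0.03 x min/mean/n -0.1546 -0.1509 6
```

Emit:
send_rows(xyz=[[-0.001,0.0001,0],[-0.001,0.0001,0],[0,0,0]], delta_rot=[[0,0,0],[0,0,0],[0,0,0]])

```text
clock: 13.4
position: [0.4163, -0.0331, 0.0465]
ee_rot: [0.009, 0.427, 0.904, 0.003]
contact_force: [10.4, 1.6, 11.2]
width: 0.0
gripper_force: 5.6
```

```bash
python3 m.py
```

```text
[ 0.4163 -0.0331  0.0465] [10.4  1.6 11.2] local [-0.1407  0.0014]
side y -0.045 x min/mean/n -0.1529 -0.1529 1
side y -0.03 x min/mean/n -0.1548 -0.1542 3
side y -0.015 x min/mean/n -0.1567 -0.1561 3
side y 0 x min/mean/n -0.158 -0.1553 5
side y 0.015 x min/mean/n -0.155 -0.1538 2
side y 0.03 x min/mean/n -0.1546 -0.1509 6
```

Emit:
send_rows(xyz=[[0,0,-0.0003],[-0.001,0.0001,0],[-0.001,0.0001,0],[-0.001,0.0001,0],[0,0,0]], delta_rot=[[0,0,0],[0,0,0],[0,0,0],[0,0,0],[0,0,0]])

```text
clock: 13.95
position: [0.4141, -0.0331, 0.0464]
ee_rot: [0.01, 0.427, 0.904, 0.003]
contact_force: [9.9, 0.2, 12.3]
width: 0.0002
gripper_force: 6.1
```

```bash
python3 m.py
```

```text
[ 0.4141 -0.0331  0.0464] [ 9.9  0.2 12.3] local [-0.1429  0.0012]
side y -0.015 x min/mean/n -0.1567 -0.1561 3
side y 0 x min/mean/n -0.158 -0.1559 4
side y 0.015 x min/mean/n -0.155 -0.1538 2
side y 0.03 x min/mean/n -0.1546 -0.1509 6
```

Emit:
send_rows(xyz=[[0,0,0.003],[0,0,0.02],[0,0,0.04],[0,0,0.04],[0,0.03,0.01],[0.022,0.02,0],[0.03,0.01,0],[0.03,0.002,0],[0.03,0.001,0],[0,0,0]], delta_rot=[[0,0,0],[0,0,0],[0,0,0],[0,0,0],[0,0,0],[0,0,0],[0,0,0],[0,0,0],[0,0,0],[0,0,0]], gripper=0.045)

```text
clock: 15.0
position: [0.519, 0.032, 0.1552]
ee_rot: [0.001, 0.426, 0.905, 0.0]
contact_force: [-0.1, -0.3, 0.6]
width: 0.0449
gripper_force: 0.0
```

```bash
python3 - <<'E'
from rig import viewer,readout
from h import *
a=viewer.get_image("side");b=viewer.get_image("top")
A=cv2.resize(a["color"][170:240,205:300,::-1],(760,330));B=cv2.resize(b["color"][170:240,205:285,::-1],(300,262))
B=cv2.copyMakeBorder(B,0,0,0,460,cv2.BORDER_CONSTANT);cv2.imwrite("pics/lift.png",np.vstack([A,B]))
s=readout.get_state();print(s["position"],s["contact_force"],s["width"])
E
```

```text
[0.51471027 0.03204161 0.15488456] [-0.00895366 -0.03235868 -0.66576093] 0.044665640051380115
```

View pics/lift.png

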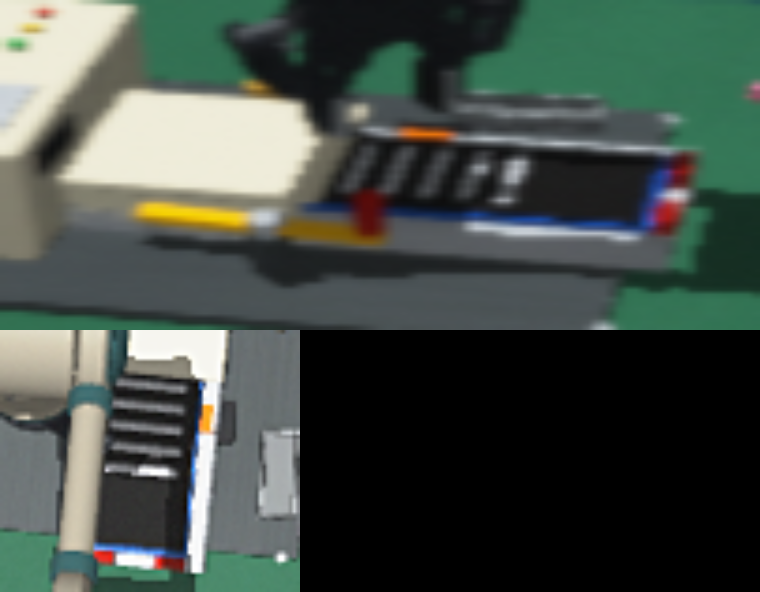

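The pallet rests against the stops: the blue edge meets the red blocks at (660,200) in the side crop. The knob is at (370,215) and the latch is still open. Now I'll lower over the knob.

Emit:
send_rows(xyz=[[0.011,-0.002,0],[0,0,-0.02],[0,0,-0.02],[0,0,-0.02],[0,0,-0.015],[0,0,-0.012],[0,0,-0.01],[0,0,0],[0,0,0]], delta_rot=[[0,0,0],[0,0,0],[0,0,0],[0,0,0],[0,0,0],[0,0,0],[0,0,0],[0,0,0],[0,0,0]])

```text
clock: 16.0
position: [0.5272, 0.0299, 0.0593]
ee_rot: [0.0, 0.427, 0.904, 0.0]
contact_force: [0.2, 0.3, 0.6]
width: 0.0451
gripper_force: 0.0
```

Emit:
send_rows(xyz=[[0,0,0],[0,0,0],[0,0,0],[0,0,0],[0,0,0],[0,0,0]], delta_rot=[[0,0,0],[0,0,0],[0,0,0],[0,0,0],[0,0,0],[0,0,0]], gripper=0.005, force=20)

```text
clock: 16.6
position: [0.5278, 0.03, 0.0598]
ee_rot: [0.001, 0.427, 0.904, 0.0]
contact_force: [1.3, -0.5, 5.1]
width: 0.013
gripper_force: 21.1
```

Emit:
send_rows(xyz=[[0.0008,0.0062,0],[0.002,0.006,0],[0.0026,0.0057,0],[0.0033,0.0054,0],[0.004,0.0048,0],[0.0045,0.0044,0],[0.0051,0.0037,0],[0.0055,0.0029,0],[0.0059,0.0022,0],[0.0061,0.0015,0],[0,0,0]], delta_rot=[[0,0,-7.5],[0,0,-7.5],[0,0,-7.5],[0,0,-7.5],[0,0,-7.5],[0,0,-7.5],[0,0,-7.5],[0,0,-7.5],[0,0,-7.5],[0,0,-7.5],[0,0,0]])

```text
clock: 17.7
position: [0.5695, 0.0695, 0.0598]
ee_rot: [0.004, 0.889, 0.458, 0.001]
contact_force: [2.6, -9.7, 4.7]
width: 0.0133
gripper_force: 21.1
```

Emit:
send_rows(xyz=[[0.004,-0.0005,0],[0.004,-0.0005,0],[0.003,-0.0005,0],[0,0,0]], delta_rot=[[0,0,-5],[0,0,-5],[0,0,-5],[0,0,0]])

```text
clock: 18.1
position: [0.5794, 0.0697, 0.0598]
ee_rot: [0.002, 0.941, 0.338, 0.001]
contact_force: [1.9, -3.9, 4.0]
width: 0.0128
gripper_force: 21.1
```

Emit:
send_rows(xyz=[[0.0015,-0.0002,0],[0.0015,-0.0002,0],[0,0,0]], delta_rot=[[0,0,0],[0,0,0],[0,0,0]])

```text
clock: 18.4
position: [0.5795, 0.0697, 0.0597]
ee_rot: [0.001, 0.941, 0.339, -0.002]
contact_force: [-3.5, -3.6, 9.0]
width: 0.013
gripper_force: 21.5
```

Emit:
send_rows(xyz=[[-0.0015,0,0],[0,0,0],[0,0,0],[0,0,0],[0,0,0]], delta_rot=[[0,0,0],[0,0,0],[0,0,0],[0,0,0],[0,0,0]], gripper=0.045)

```text
clock: 18.9
position: [0.5791, 0.071, 0.0588]
ee_rot: [-0.0, 0.941, 0.338, -0.0]
contact_force: [-0.1, -0.6, 0.2]
width: 0.0451
gripper_force: 0.0
```

Emit:
send_rows(xyz=[[0,0,0.005],[0,0,0.015],[0,0,0.03],[0,0,0.04],[0,0,0.04],[-0.01,0.04,0.01],[-0.02,0.045,0],[-0.02,0.045,0],[-0.02,0.045,0],[-0.02,0.04,0],[0,0,0],[0,0,0]], delta_rot=[[0,0,0],[0,0,0],[0,0,0],[0,0,0],[0,0,0],[0,0,0],[0,0,0],[0,0,0],[0,0,0],[0,0,0],[0,0,0],[0,0,0]])

```text
clock: 20.1
position: [0.4888, 0.2867, 0.1995]
ee_rot: [0.0, 0.941, 0.339, 0.0]
contact_force: [0.3, -0.8, -0.0]
width: 0.0446
gripper_force: 0.0
```

```bash
python3 - <<'E'
from rig import viewer,readout
from h import *
b=viewer.get_image("top");cv2.imwrite("pics/end.png",cv2.resize(b["color"][140:240,195:295,::-1],(600,600)))
s=readout.get_state();print(s["position"],s["contact_force"],s["width"])
h=cv2.cvtColor(b["color"],cv2.COLOR_RGB2HSV).astype(int);H,S,V=h[...,0],h[...,1],h[...,2]
m=((H<8)|(H>172))&(S>150)&(V>90)
for st,c in blobs(b,m): print(c,ray(b,*c,.0855).round(4))
E
```

```text
[0.48934674 0.28571904 0.19939081] [-0.00591092 -0.38172125  0.09134297] 0.044739896873397016
[207.5 170.5] [0.5773 0.0684 0.0855]
[230.5 230. ] [ 0.3946 -0.0025  0.0855]
[250.13636364 232.09090909] [ 0.388  -0.062   0.0855]
```

View pics/end.png

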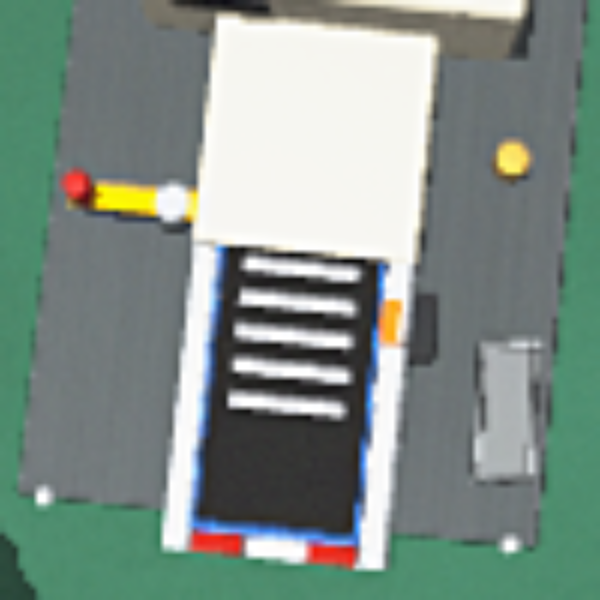

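The final view shows the pallet against the red stops at (275,545). The latch handle lies straight across the station, with the knob at (75,187). The tray and pin haven't moved and the arm is clear, so I'm handing in.

```bash
python3 -c "
from rig import order
print(order.sign_off())"
```

```text
the job is handed in; nothing more can be done
None
```

The pallet is home against the red stops, the latch is swung round to its end stop behind it, and the arm is clear; the press readings between moves stayed under about 15 N, and the job is handed in (no verdict was returned).

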